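Prove the peak-hold pull gauge at its green check mark

ROBOT

A 6-joint arm with a two-finger parallel gripper is mounted at the origin on a cart in front of the work surface, level with it; the furniture and walls round the work are solid. World frame = base frame: x ahead of the robot, y to its left, z up, the work surface at z = 0. Lengths are in m, angles in rad, forces in N, time in s.
With the tool pointing down it reaches from about 0.4 to 0.925 m from the base axis. Payload 3.4 kg.
Tool frame: the origin (TCP) lies on the centre line of the jaws, within the pads' length; the fingertips stand 19 mm ahead of it and the grasp point (between the pads) is the TCP; z points along the fingers, y is the line along which they close (so a half turn about z gives the same grasp; the last joint's range is limited). The gripper opens to 85 mm and grips with 20 to 120 N. Pads are 22 mm wide; open, the fingers measure 114 mm over their backs; the gripper's body (76 mm by 85 mm) begins 54 mm behind the grasp point. The pads swing forward as they close: fully open they stand 13 mm farther back than shut.
Start: joints at [1.214, 0.307, 1.506, -0, 1.328, -0.073], TCP at [0.16, 0.552, 0.25] pointing down, gripper open.
Joint ranges: [-3.12, 3.12], [-1.05, 2.28], [0.14, 2.33], [-1.42, 4.57], [0.1, 2.73], [-2.68, 2.68]. Speed limits (rad/s): [2.57, 2.57, 3.14, 3.14, 3.14, 3.14].

INTERFACE

Orientations are given as a unit quaternion [x, y, z, w].
In Python, from cell import arm gives the robot as it stands.
- The arm moves only by the tool play_rows, never from a script. Its argument "series" is a list of rows, each a list of 2 entries, a list of its own where there are three numbers: the shift along the tool's x, y, z in m, then the turn, a rotation vector about the tool's x, y, z in rad. A call has exactly 10 rows; each row shifts and turns the commanded pose from where the row before left it, along the tool's axes as they then stand; what a row does not reach is not made up. A row lasts 1/10 s, in which the tool goes at most 50 mm and 8.59 degrees, less where a joint would pass 70% of its speed; a pose out of reach is approached as far as the arm can. A call with a gripper value outside its range is refused whole. "grip" is the closure, from -1 (fully open) to 1 (shut), set as the call begins (left out, the last holds). The fingers move at their own pace and stop on an object; "grip_force" is the grip in N (left out, the last holds). Time passes only in rows, so rows that do not move let the fingers close, or fill a call up. It gives the time, the measured TCP pose, the force, the opening and the grip force at its end, in the units of the state.
- arm.get_obs(): the state, without advancing time (a new reading comes with each control period).
- arm.get_image(name): name is "side" or "top" or "wrist"; returns the picture (480x640x3 uint8, red, green, blue); there is no depth.
- arm.get_calibration(name): a dict with "camera_matrix" (3x3 intrinsics, pixels), "R" (3x3) and "t" (3): a world point X has camera coordinates R X + t. Camera axes: x right, y down, z forward; pixel columns grow to the right and rows downward; lengths in m; the calibration is good to about 2 mm. A picture is of the moment at which its call begins: read the wrist's pose just before it. get_calibration takes no time and is no camera call; for the wrist camera it gives the pose at the moment of the call.
- arm.sign_off(): hands the job in; it is judged then, once.
The state is a dict: "time_s": time; "joints": joint angles; "qvel": joint speeds; "joint_efforts": joint torques, N m; "tcp_pos": TCP position; "tcp_rot": TCP orientation; "contact_force": force on the tool from outside, world axes, zero at the start; "torque": the same for the moment, N m; "grip_width": finger opening in m; "grasp_force": force on a finger pad.
Only numpy, scipy, OpenCV 4.12 (cv2) and the standard library are available. Lean on these libraries where they do the work, as an engineer would, in place of code of your own. Each camera call takes 0.05 s, during which the arm holds its last target. There are 200 camera calls.

TASK

Prove the pull gauge on the desk: first push its red pointer back to zero, then pull the blue handle out until it has carried the red pointer into the width of the green clip and hold it there for two seconds. Then ease the handle fully home without letting it snap back and let go, so that the red pointer is left standing at the green clip. Do not shift the green clip or the things lying around the gauge.

Things in the scene. Friction and masses are not known exactly. Their poses are not given: they have to be found in the camera images.
- pull_gauge: grey bench pull gauge screwed to the desk (it cannot move): housing 180 x 56 mm, top at 36 mm above the desk, on a foot plate 216 x 66 x 6 mm. Origin: centre of its underside, on the desk. Its x axis is level and is the direction in which the handle is pulled out; z is up; the white scale with black ticks every 5 mm lies on top on its +y side.
- handle_grip (a point): point to take the blue pull handle: an upright plate 12 mm thick along the gauge's x, 44 mm wide along its y, standing from 12 to 80 mm above the desk; the point is on its middle plane, 60 mm above the desk, and moves with it. Axes as the gauge's. Fully home it stands 150 mm from the gauge's origin along x, with 54 mm of free space to the housing (a thin rod at 20 mm height crosses it).
- pull_handle (a joint): how far the handle is pulled out, m: 0 fully home, at most 0.095. A spring pulls it home: 2.4 N at home, rising by 1.2 N for each 10 mm, plus damping of 12 N per m/s; let go when far out it snaps home.
- pointer_tab (a point): centre of the finger tab of the red drag pointer that rides on top of the gauge: tab 10 mm thick along the gauge's x, 22 mm wide along y, standing from 39 to 73 mm above the desk (centre at 56 mm), with a thin needle from its foot across the scale in line with the tab's middle. Axes as the gauge's. It travels along the gauge's x; at zero it is 50 mm behind the gauge's origin (x = -0.050), 10 mm to the -y side.
- drag_pointer (a joint): reading of the red pointer, m: 0 at the zero end of the scale, grows along the gauge's x to 0.095. It stays where it is left (drag 1.5 N). The handle's rod carries it along as the handle is pulled out (pointer reading = handle travel while carried) and leaves it behind at the furthest point when the handle goes back.
- clip_mark (a point): centre of the top of the green clip on the +y edge of the scale, 38 mm above the desk: clip 10 mm wide along the gauge's x, which marks the required pull. Axes as the gauge's. The clip is stiff (15 N) and must stay where it is.
- green_clip (a joint): place of the green clip's middle on the scale, m, in the same reading as the red pointer: the pointer is in the middle of the clip when both values are equal.
- analyser_corner (a point): a point on the upright front left edge of the large grey bench analyser (fixed): the analyser fills the desk from this point some 0.5 m to the right (-y) and 0.5 m away from the robot (+x), up to 0.29 m above the desk. Go round it.
- film_mid (a point): centre of a standing roll of film, 50 mm across, 74 mm high, loose bystander
- pot_blue_mid (a point): centre of a white powder pot with blue lid, 43 mm across, 46 mm high, loose bystander
- cup_black_mid (a point): centre of a white sample cup with black ring, 45 mm across, 24 mm high, loose bystander
- pot_brown_mid (a point): centre of a brown powder pot with black lid, 37 mm across, 40 mm high, loose bystander
- stick_mid (a point): centre of a blue memory stick lying flat, 18 x 52 x 8 mm, loose bystander
- notes_mid (a point): centre of a yellow pad of notes lying flat, 76 x 76 x 11 mm, loose bystander

How it is judged:
By the outcome, as a careful person would: the job done as asked, in the order asked, and still so for the second after the job is handed in, with the robot touching nothing.
It also fails if it takes over 54 s, if anything falls off the work surface, if the arm or the gripper's body presses on something with over 40 N, if the wrist force passes 120 N, or if a joint passes its speed limit or range.

## Working session

There is one attempt and no reset: what is moved stays moved. The work goes in short steps, Python scripts to look and compute and a tool call to move; the robot and the scene stay as the last step left them, time stands still between calls to the robot, and variables do not carry over. Pictures are saved under pics/ and viewed, at most 13 in all, crops included, and the job is handed in when it is done.

Besides the shell and the picture viewer there is one more tool, called after "Call:" as name(argument=value, ...) on one line, values as JSON. play_rows: Moves the arm, as the interface text tells. Its arguments: {"type":"object","properties":{"series":{"type":"array","items":{"type":"array"}},"grip":{"type":"number"},"grip_force":{"type":"number"}},"required":["series"]}

```bash
ls; mkdir -p pics
python3 - <<'E'
from cell import arm
import cv2,numpy as np
o=arm.get_obs();print({k:np.round(v,3) for k,v in o.items()})
for n in ["top","side"]:
    im=arm.get_image(n);cv2.imwrite(f"pics/{n}0.png",im[:,:,::-1])
    c=arm.get_calibration(n);print(n,np.round(c["camera_matrix"],1).tolist(),np.round(c["R"],4).tolist(),np.round(c["t"],4).tolist())
E
```

```text
pics
{'time_s': np.float64(0.0), 'joints': array([ 1.214,  0.308,  1.508,  0.   ,  1.328, -0.073]), 'qvel': array([-0.001,  0.001, -0.   , -0.001, -0.   , -0.001]), 'joint_efforts': array([ 2.0000e-03, -4.5757e+01, -2.5191e+01,  0.0000e+00,  1.3000e-02,
       -0.0000e+00]), 'tcp_pos': array([0.16 , 0.552, 0.249]), 'tcp_rot': array([ 0.141,  0.99 , -0.001, -0.   ]), 'contact_force': array([ 0.221,  0.517, -0.525]), 'torque': array([ 0.006,  0.005, -0.074]), 'grasp_force': np.float64(0.0), 'grip_width': np.float64(0.085)}
top [[441.2, 0.0, 316.5], [0.0, 441.2, 237.7], [0.0, 0.0, 1.0]] [[-0.0294, -0.9992, -0.0289], [-0.9944, 0.0322, -0.1009], [0.1018, 0.0257, -0.9945]] [0.0544, 0.5875, 1.0467]
side [[465.6, 0.0, 316.9], [0.0, 465.6, 233.5], [0.0, 0.0, 1.0]] [[-0.998, -0.0628, -0.0005], [-0.0381, 0.6121, -0.7898], [0.0499, -0.7883, -0.6133]] [0.5798, 0.0814, 1.0875]
```

View pics/top0.png

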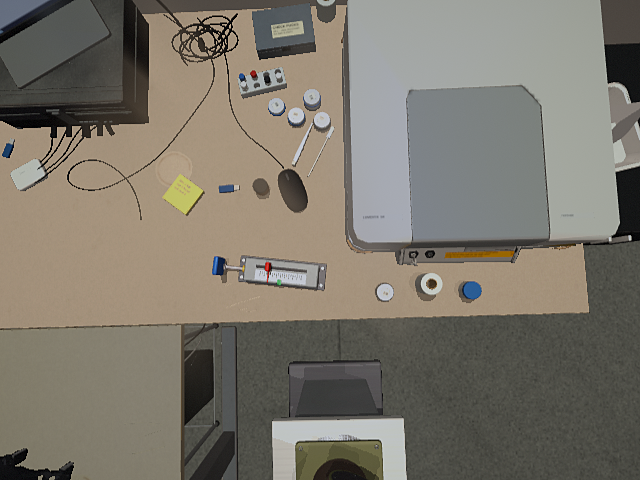

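View pics/side0.png

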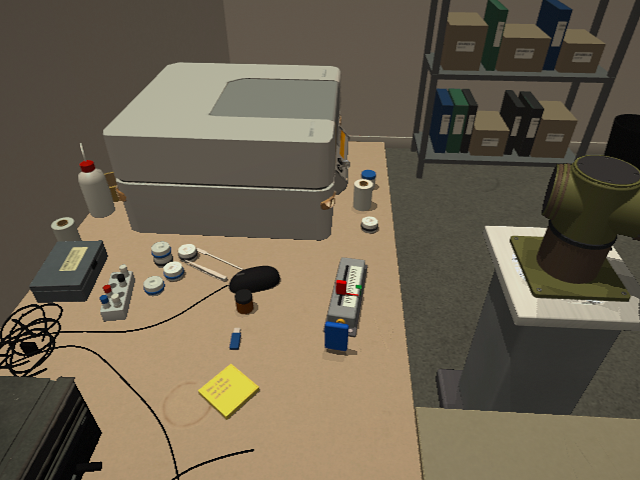

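The top view shows the gauge lying almost along world y. The blue handle is at about (218,266), the red tab at (268,267), the green clip at (278,283), and the foot plate runs from about (237,268) to (326,276). In the side view the handle is at (337,337), the tab at (341,287) and the clip at (359,287). The film, pot and cup stand to the right, beyond the zero end.

```bash
cat > h.py <<'E'
import cv2,numpy as np
from cell import arm
def ray(n,uv,c=None):
    c=c or arm.get_calibration(n);K,R,t=c["camera_matrix"],np.array(c["R"]),np.array(c["t"])
    d=R.T@np.linalg.solve(K,[uv[0],uv[1],1.]);return -R.T@t,d
def onz(n,uv,z,c=None):
    o,d=ray(n,uv,c);return o+d*(z-o[2])/d[2]
def proj(n,X,c=None):
    c=c or arm.get_calibration(n);p=c["camera_matrix"]@(c["R"]@np.array(X)+c["t"]);return p[:2]/p[2]
def two(a,ua,b,ub):
    o1,d1=ray(a,ua);o2,d2=ray(b,ub)
    s=np.linalg.lstsq(np.c_[d1,-d2],o2-o1,rcond=None)[0];p,q=o1+d1*s[0],o2+d2*s[1];return (p+q)/2,np.linalg.norm(p-q)
def masks(im):
    r,g,b=[im[:,:,i].astype(int) for i in range(3)]
    return dict(red=(r>110)&(g<60)&(b<60),green=(g>90)&(r<g*.6)&(b<g*.75),blue=(b>80)&(r<b*.5)&(g<b*.75))
def blobs(m,amin=6):
    n,l,s,c=cv2.connectedComponentsWithStats(m.astype(np.uint8));return [(np.round(c[i],1).tolist(),s[i].tolist()) for i in range(1,n) if s[i][4]>=amin]
E
python3 - <<'E'
from h import *
for n in ["top","side"]:
    im=cv2.imread(f"pics/{n}0.png")[:,:,::-1]
    for k,m in masks(im).items(): print(n,k,[b for b in blobs(m) if 190<b[0][0]<400 and 220<b[0][1]<360])
for uv,z in [((218,266),.08),((268,265),.073),((278,283),.038),((242,257),.006),((327,264),.006),((238,283),.006),((323,291),.006)]: print(uv,onz("top",uv,z).round(3))
print(two("top",(218,266),"side",(337,325)),two("top",(278,283),"side",(359,287)))
for uv,z,nm in [((384,292),.024,'cup'),((430,285),.074,'film'),((471,290),.046,'pot'),((345,245),.29,'an')]: print(nm,onz("top",uv,z).round(3))
E
```

```text
top red [([266.4, 266.6], [265, 263, 4, 8, 25]), ([267.0, 279.5], [267, 277, 1, 6, 6])]
top green [([278.3, 282.2], [277, 280, 4, 5, 18])]
top blue [([214.8, 265.5], [212, 257, 7, 18, 81])]
side red [([341.0, 281.6], [336, 280, 11, 4, 34]), ([352.3, 293.9], [346, 293, 13, 3, 14])]
side green [([358.6, 286.4], [356, 285, 6, 4, 20])]
side blue [([336.5, 324.9], [325, 321, 24, 8, 118]), ([234.7, 340.1], [230, 333, 10, 15, 120])]
(218, 266) [0.525 0.266 0.08 ]
(268, 265) [0.524 0.15  0.073]
(278, 283) [0.482 0.132 0.038]
(242, 257) [0.549 0.224 0.006]
(327, 264) [0.525 0.013 0.006]
(238, 283) [0.485 0.235 0.006]
(323, 291) [0.459 0.025 0.006]
(array([0.52620587, 0.268269  , 0.07189055]), np.float64(0.0014354557390065682)) (array([0.48261053, 0.1317487 , 0.03853611]), np.float64(0.0017639916322089253))
cup [ 0.453 -0.123  0.024]
film [ 0.467 -0.223  0.074]
pot [ 0.452 -0.324  0.046]
an [ 0.547 -0.023  0.29 ]
```

Call:
play_rows(series=[[[-0.02,-0.011,0],[0,0,0]],[[-0.04,-0.022,0],[0,0,0]],[[-0.04,-0.022,0],[0,0,0]],[[-0.04,-0.022,0],[0,0,0]],[[-0.04,-0.022,0],[0,0,0]],[[-0.04,-0.022,0],[0,0,0]],[[-0.04,-0.022,0],[0,0,0]],[[-0.04,-0.022,0],[0,0,0]],[[-0.04,-0.022,0],[0,0,0]],[[-0.03,-0.018,0],[0,0,0]]], grip=1)

```text
time_s: 1.1
tcp_pos: [0.4601, 0.2499, 0.25]
tcp_rot: [0.142, 0.99, -0.0, 0.0]
contact_force: [-0.2, -0.4, -0.6]
grip_width: -0.0002
grasp_force: 0.0
```

Run:
```python
from h import *
from scipy.spatial.transform import Rotation as Ro
o=arm.get_obs();c=arm.get_calibration("wrist");im=arm.get_image("wrist");cv2.imwrite("pics/w0.png",im[:,:,::-1])
print(o["time_s"],o["tcp_pos"].round(4),Ro.from_quat(o["tcp_rot"]).as_matrix().round(3).tolist(),o["contact_force"].round(2),o["grip_width"])
C=-c["R"].T@c["t"];print("cam",C.round(4),c["R"][2].round(3),"rel tool",(Ro.from_quat(o["tcp_rot"]).inv().apply(C-o["tcp_pos"])).round(4),c["camera_matrix"][0,0])
for k,m in masks(im).items(): print(k,blobs(m,30))
```

```text
1.1 [0.4601 0.2499 0.25  ] [[-0.96, 0.28, 0.0], [0.28, 0.96, -0.001], [-0.0, -0.001, -1.0]] [-0.2  -0.38 -0.61] -0.00018805132370055557
cam [0.3876 0.2724 0.3731] [ 0.289 -0.085 -0.953] rel tool [ 0.0759  0.0012 -0.1231] 404.2490647450719
red [([229.1, 274.9], [225, 261, 9, 28, 65]), ([227.6, 314.8], [221, 303, 15, 24, 211])]
green [([196.6, 267.3], [190, 261, 14, 14, 136])]
blue [([369.5, 286.2], [360, 262, 19, 50, 679])]
```

View pics/w0.png

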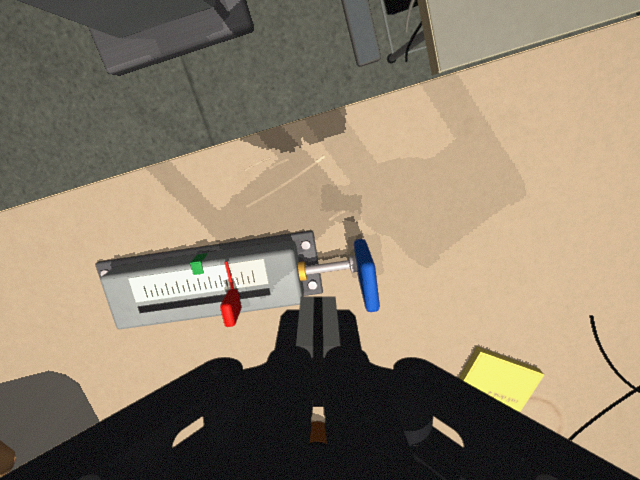

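The wrist view shows the whole gauge: clip (197,267), needle (228,262–287), tab (229,310), handle (369,286), and the dark slot from about (138,309) to (270,292). I'll get the axis from the slot and the handle plate, then the readings.

```bash
cat >> h.py <<'E'
def rect(m,near):
    cs,_=cv2.findContours(m.astype(np.uint8),cv2.RETR_EXTERNAL,cv2.CHAIN_APPROX_NONE)
    cs=[c for c in cs if cv2.contourArea(c)>30];c=min(cs,key=lambda c:np.hypot(*(c.mean((0,1))-near)));return c,cv2.boxPoints(cv2.minAreaRect(c))
E
python3 - <<'E'
from h import *
im=cv2.imread("pics/w0.png")[:,:,::-1];c=arm.get_calibration("wrist");M=masks(im)
P=lambda uv,z:onz("wrist",uv,z,c)[:2]
roi=np.zeros(im.shape[:2],bool);roi[284:318,130:280]=1
_,b=rect((im.max(2)<60)&roi,(204,300));
S=np.array([P(p,.036) for p in b]);S=S[np.argsort(S[:,1])];e0,e1=S[:2].mean(0),S[2:].mean(0);ax=e1-e0
print("slot",b.round().tolist(),e0.round(4),e1.round(4),"len",np.hypot(*ax),"heading",np.degrees(np.arctan2(ax[1],ax[0])))
# housing top: bright/grey quad
for nm,uv in [("foot screw",(306,245)),("foot screw",(312,286)),("foot screw",(104,272))]: print(nm,P(uv,.007).round(4))
_,hb=rect(M["blue"],(369,286));print("handle",hb.round().tolist(),[P(p,.08).round(4).tolist() for p in hb])
print("needle",P((226.5,262),.039).round(4),P((231,287),.039).round(4),"clip",P((196.5,265),.038).round(4), "tab top",P((229,320),.073).round(4))
r=im[250:335,85:320];cv2.imwrite("pics/w0c.png",cv2.resize(r,None,fx=3.3,fy=3.3,interpolation=cv2.INTER_CUBIC)[:,:,::-1])
E
```

```text
slot [[138.0, 306.0], [224.0, 295.0], [225.0, 300.0], [139.0, 312.0]] [0.5128 0.0595] [0.5236 0.1404] len 0.08165478069119675 heading 82.33487236891871
foot screw [0.5051 0.2234]
foot screw [0.5476 0.2168]
foot screw [0.4764 0.0259]
handle [[359.0, 263.0], [373.0, 261.0], [380.0, 310.0], [366.0, 312.0]] [[0.5078, 0.268], [0.5094, 0.279], [0.552, 0.2738], [0.5504, 0.2624]]
needle [0.4905 0.1555] [0.5143 0.151 ] clip [0.486  0.1285] tab top [0.5295 0.1512]
```

View pics/w0c.png

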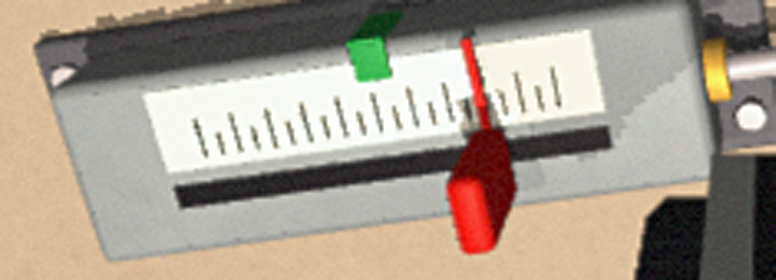

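Call:
play_rows(series=[[[-0.014,-0.007,0],[0,0,0]],[[-0.022,-0.011,0],[0,0,0]],[[-0.022,-0.012,0.01],[0,0,0]],[[-0.018,-0.009,0.02],[0,0,0]],[[-0.008,-0.004,0.03],[0,0,-0.075]],[[0,0,0.03],[0,0,-0.075]],[[0,0,0.03],[0,0,0]],[[0,0,0.03],[0,0,0]],[[0,0,0.021],[0,0,0]],[[0,0,0.01],[0,0,0]]])

```text
time_s: 2.15
tcp_pos: [0.5253, 0.1875, 0.067]
tcp_rot: [0.066, 0.998, -0.001, -0.002]
contact_force: [-0.4, 0.1, 0.1]
grip_width: 0.0004
grasp_force: 0.0
```

```bash
cat >> h.py <<'E'
from scipy.spatial.transform import Rotation as Ro
O=np.array([.5099,.1221]);h=np.radians(82.33);GX=np.array([np.cos(h),np.sin(h)]);GY=np.array([-GX[1],GX[0]])
g=lambda p:np.array([(np.array(p)[:2]-O)@GX,(np.array(p)[:2]-O)@GY])
def st():
    o=arm.get_obs();R=Ro.from_quat(o["tcp_rot"]).as_matrix();print("t",o["time_s"],"tcp gauge",g(o["tcp_pos"]).round(4),"z",o["tcp_pos"][2].round(4),"tooly",np.degrees(np.arctan2(R[1,1],R[0,1])).round(2),"F",o["contact_force"].round(2),"w",round(float(o["grip_width"]),4));return o
E
python3 - <<'E'
from h import *
st();c=arm.get_calibration("wrist");im=arm.get_image("wrist");cv2.imwrite("pics/w1.png",im[:,:,::-1])
for k,m in masks(im).items(): print(k,blobs(m,30))
E
```

```text
t 2.15 tcp gauge [ 0.0668 -0.0066] z 0.067 tooly 82.45 F [-0.35  0.12  0.13] w 0.0004
red [([225.4, 312.1], [202, 221, 45, 140, 2783])]
green [([160.5, 226.3], [146, 212, 29, 30, 732])]
blue [([554.2, 302.2], [488, 219, 132, 173, 14199])]
```

View pics/w1.png

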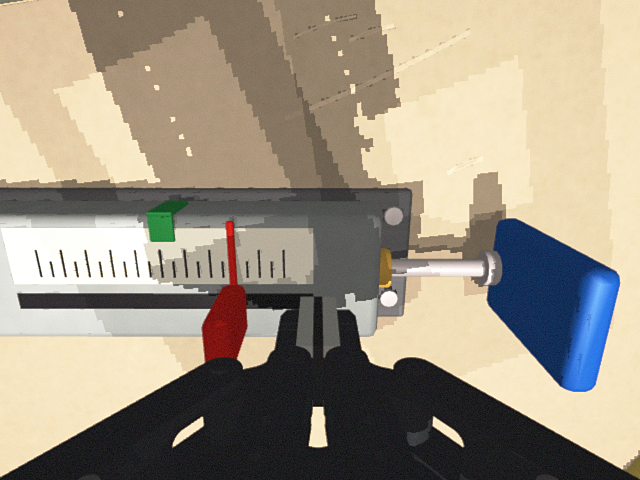

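The pads sit just right of the tab. The clip centre (160) reads about 51 against the ticks (0 at column 37, 100 at 284), and the needle (232) reads about 80. Next I push the tab towards zero.

Call:
play_rows(series=[[[-0.002,-0.004,0],[0,0,0]],[[-0.002,-0.006,0],[0,0,0]],[[0,-0.01,0],[0,0,0]],[[0,-0.01,0],[0,0,0]],[[0,-0.01,0],[0,0,0]],[[0,-0.01,0],[0,0,0]],[[0,-0.01,0],[0,0,0]],[[0,-0.01,0],[0,0,0]],[[0,-0.008,0],[0,0,0]],[[0,-0.005,0],[0,0,0]]])

```text
time_s: 3.2
tcp_pos: [0.5198, 0.1036, 0.0692]
tcp_rot: [0.067, 0.998, -0.0, -0.0]
contact_force: [0.2, 1.8, 1.8]
grip_width: 0.0003
grasp_force: 0.8
```

Run:
```python
from h import *
st();c=arm.get_calibration("wrist");im=arm.get_image("wrist");cv2.imwrite("pics/w2.png",im[:,:,::-1])
for k,m in masks(im).items(): print(k,blobs(m,30))
```

```text
t 3.2 tcp gauge [-0.017  -0.0123] z 0.0692 tooly 82.35 F [0.19 1.8  1.85] w 0.0003
red [([265.1, 300.9], [249, 205, 35, 153, 2520])]
green [([379.0, 205.7], [369, 196, 18, 30, 280])]
blue []
```

View pics/w2.png

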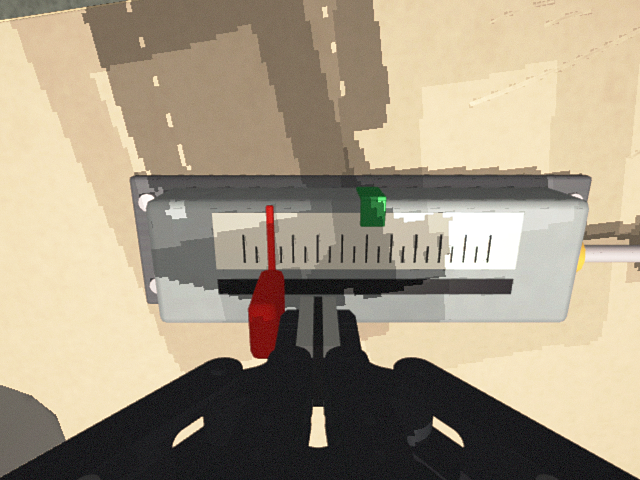

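The needle (270) now reads about 11 mm, with 0 at column 244. The pads touch the tab with 1.8 N, so there are 11 mm left to push.

Call:
play_rows(series=[[[0,-0.003,0],[0,0,0]],[[0,-0.003,0],[0,0,0]],[[0,-0.002,0],[0,0,0]],[[0,-0.001,0],[0,0,0]],[[0,-0.001,0],[0,0,0]],[[0,-0.001,0],[0,0,0]],[[0,-0.001,0],[0,0,0]],[[0,-0.0005,0],[0,0,0]],[[0,0,0],[0,0,0]],[[0,0,0],[0,0,0]]])

```text
time_s: 4.25
tcp_pos: [0.5183, 0.0922, 0.0692]
tcp_rot: [0.066, 0.998, 0.0, -0.0]
contact_force: [-0.4, 2.0, -0.7]
grip_width: 0.0003
grasp_force: 0.9
```

```bash
cat >> h.py <<'E'
def look(name):
    o=st();c=arm.get_calibration("wrist");im=arm.get_image("wrist");cv2.imwrite(f"pics/{name}.png",im[:,:,::-1]);return im,c
def needle(im,c):
    m=masks(im)["red"];v0=np.where(m.any(1))[0].min();rows=m[v0+3:v0+25]
    uv=[np.where(rows)[1].mean(),v0+13];p=g(onz("wrist",uv,.039,c));print("needle px",np.round(uv,1),"reading",(p[0]+.05).round(4))
E
python3 - <<'E'
from h import *
im,c=look("w3");needle(im,c)
im2=cv2.imread("pics/w2.png")[:,:,::-1]
E
```

```text
t 4.25 tcp gauge [-0.0285 -0.0124] z 0.0692 tooly 82.39 F [-0.39  2.01 -0.71] w 0.0003
needle px [269.9 218. ] reading 0.0037
```

Call:
play_rows(series=[[[0,-0.001,0],[0,0,0]],[[0,-0.001,0],[0,0,0]],[[0,-0.0005,0],[0,0,0]],[[0,-0.0005,0],[0,0,0]],[[0,-0.0005,0],[0,0,0]],[[0,0,0],[0,0,0]],[[0,0,0],[0,0,0]],[[0,0,0],[0,0,0]],[[0,0,0],[0,0,0]],[[0,0,0],[0,0,0]]])

```text
time_s: 5.3
tcp_pos: [0.5184, 0.0915, 0.0693]
tcp_rot: [0.067, 0.998, 0.002, 0.0]
contact_force: [-1.3, 12.5, -1.3]
grip_width: 0.0002
grasp_force: 6.4
```

Run:
```python
from h import *
im,c=look("w4");needle(im,c)
```

```text
t 5.3 tcp gauge [-0.0292 -0.0125] z 0.0693 tooly 82.29 F [-1.25 12.54 -1.32] w 0.0002
needle px [270.8 218. ] reading 0.0036
```

View pics/w4.png

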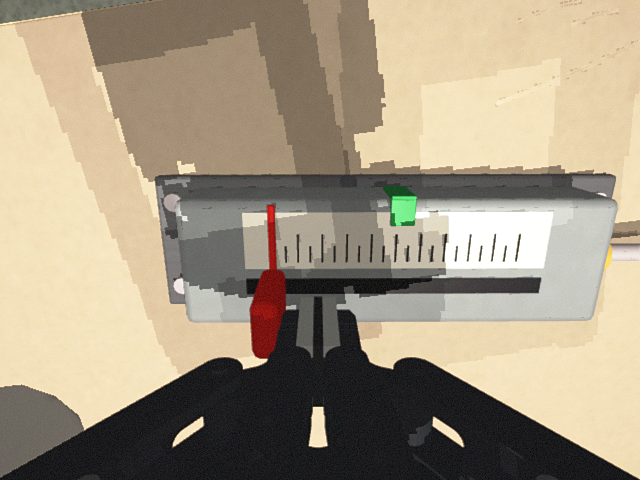

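The needle (271) now stands on the zero tick and the force has jumped to 12.5 N, so it is on the stop. The clip at column 403 reads about 52.3 mm. I'll back off, rise and go over to the handle.

Call:
play_rows(series=[[[0,0.004,0],[0,0,0]],[[0,0.006,0],[0,0,0]],[[0,0,-0.02],[0,0,0]],[[0,0.01,-0.02],[0,0,0]],[[0,0.025,-0.015],[0,0,0]],[[0,0.03,0],[0,0,0]],[[0,0.03,0],[0,0,0]],[[0.004,0.03,0],[0,0,0]],[[0.005,0.03,0],[0,0,0]],[[0.003,0.014,0],[0,0,0]]])

```text
time_s: 6.35
tcp_pos: [0.5305, 0.2698, 0.1245]
tcp_rot: [0.066, 0.998, 0.0, 0.001]
contact_force: [0.4, -0.5, 0.3]
grip_width: 0.0001
grasp_force: 0.0
```

Call:
play_rows(series=[[[0,0,0],[0,0,0]],[[0,0,0],[0,0,0]],[[0,0,0],[0,0,0]],[[0,0,0],[0,0,0]],[[0,0,0],[0,0,0]],[[0,0,0],[0,0,0]],[[0,0,0],[0,0,0]],[[0,0,0],[0,0,0]],[[0,0,0],[0,0,0]],[[0,0,0],[0,0,0]]], grip=-0.4)

```text
time_s: 7.35
tcp_pos: [0.5299, 0.2677, 0.1243]
tcp_rot: [0.066, 0.998, -0.0, -0.0]
contact_force: [-0.4, -0.2, 0.3]
grip_width: 0.0603
grasp_force: 0.0
```

Run:
```python
from h import *
im,c=look("w5");t=arm.get_image("top");cv2.imwrite("pics/top5.png",t[:,:,::-1])
_,hb=rect(masks(im)["blue"],(330,320));print(hb.round().tolist(),[g(onz("wrist",p,.08,c)).round(4).tolist() for p in hb])
print([b for b in blobs(masks(t)["red"]) if 230<b[0][0]<330])
```

```text
t 7.35 tcp gauge [ 0.147  -0.0004] z 0.1243 tooly 82.4 F [-0.43 -0.16  0.3 ] w 0.0603
[[319.0, 235.0], [342.0, 235.0], [342.0, 320.0], [319.0, 320.0]] [[0.1485, 0.0246], [0.1584, 0.0246], [0.1592, -0.0165], [0.1486, -0.0166]]
[([252.8, 72.9], [250, 71, 6, 5, 21]), ([300.6, 271.4], [299, 266, 4, 14, 25])]
```

View pics/w5.png

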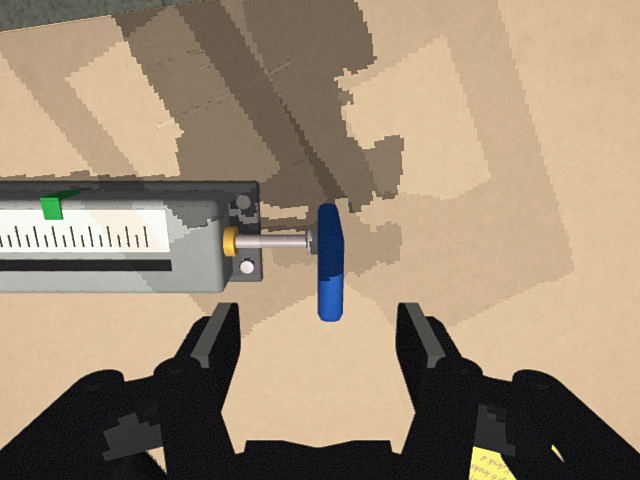

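The jaws straddle the handle, with the tips centred at about 318 and the handle at 330. That calls for a 6 mm shift along the pull axis, then down.

Call:
play_rows(series=[[[0.001,0.003,0],[0,0,0]],[[0.001,0.003,0],[0,0,0]],[[0,0,0.007],[0,0,0]],[[0,0,0.012],[0,0,0]],[[0,0,0.012],[0,0,0]],[[0,0,0.012],[0,0,0]],[[0,0,0.012],[0,0,0]],[[0,0,0.007],[0,0,0]],[[0,0,0.003],[0,0,0]],[[0,0,0],[0,0,0]]])

```text
time_s: 8.45
tcp_pos: [0.5285, 0.2738, 0.0587]
tcp_rot: [0.066, 0.998, -0.0, -0.0]
contact_force: [0.3, -1.3, -0.5]
grip_width: 0.0597
grasp_force: 0.0
```

Call:
play_rows(series=[[[0,0,0],[0,0,0]],[[0,0,0],[0,0,0]],[[0,0,0],[0,0,0]],[[0,0,0],[0,0,0]],[[0,0,0],[0,0,0]],[[0,0,0],[0,0,0]],[[0,0,0],[0,0,0]],[[0,0,0],[0,0,0]],[[0,0,0],[0,0,0]],[[0,0,0],[0,0,0]]], grip=1, grip_force=40)

```text
time_s: 9.45
tcp_pos: [0.529, 0.2737, 0.0599]
tcp_rot: [0.066, 0.998, -0.0, 0.0]
contact_force: [-0.2, -1.2, 5.5]
grip_width: 0.0115
grasp_force: 41.3
```

Run:
```python
from h import *
im,c=look("w6");t=arm.get_image("top");cv2.imwrite("pics/top6.png",t[:,:,::-1])
print([b for b in blobs(masks(t)["red"]) if 230<b[0][0]<330])
```

```text
t 9.45 tcp gauge [0.1528 0.0013] z 0.0599 tooly 82.4 F [-0.21 -1.17  5.47] w 0.0115
[([252.8, 72.9], [250, 71, 6, 5, 21]), ([300.5, 271.3], [299, 266, 4, 12, 24])]
```

Call:
play_rows(series=[[[0,0.002,0],[0,0,0]],[[0,0.004,0],[0,0,0]],[[0,0.006,0],[0,0,0]],[[0,0.007,0],[0,0,0]],[[0,0.007,0],[0,0,0]],[[0,0.007,0],[0,0,0]],[[0,0.006,0],[0,0,0]],[[0,0.005,0],[0,0,0]],[[0,0.003,0],[0,0,0]],[[0,0.002,0],[0,0,0]]])

```text
time_s: 10.55
tcp_pos: [0.5352, 0.3201, 0.0598]
tcp_rot: [0.066, 0.998, -0.002, -0.0]
contact_force: [-0.3, -10.0, 9.1]
grip_width: 0.0118
grasp_force: 41.4
```

Run:
```python
from h import *
im,c=look("w7");t=arm.get_image("top");s=arm.get_image("side");cv2.imwrite("pics/top7.png",t[:,:,::-1]);cv2.imwrite("pics/side7.png",s[:,:,::-1])
for n,i in(("wrist",im),("top",t),("side",s)):
  for k in("red","green"):print(n,k,[b for b in blobs(masks(i)[k])])
a=cv2.resize(im[180:340,:240],None,fx=2.5,fy=2.5);b=cv2.resize(t[245:300,230:335],(600,314))[:, :];o=np.zeros((600,620,3),np.uint8);x=cv2.resize(im[180:330,:310],(620,300));o[:300]=x;o[300:,:]=cv2.resize(t[247:297,228:332],(620,300));cv2.imwrite("pics/c7.png",o[:,:,::-1])
```

```text
t 10.55 tcp gauge [0.1996 0.0014] z 0.0598 tooly 82.42 F [-0.26 -9.97  9.06] w 0.0118
wrist red []
wrist green []
top red [([252.8, 72.9], [250, 71, 6, 5, 21]), ([280.6, 268.4], [279, 264, 4, 12, 26]), ([280.6, 280.1], [280, 277, 2, 7, 8])]
top green [([278.0, 282.0], [277, 280, 3, 5, 15])]
side red [([86.1, 163.0], [79, 160, 15, 7, 65]), ([106.2, 286.8], [103, 285, 8, 5, 28])]
side green [([359.0, 286.4], [356, 285, 6, 4, 19])]
```

View pics/c7.png

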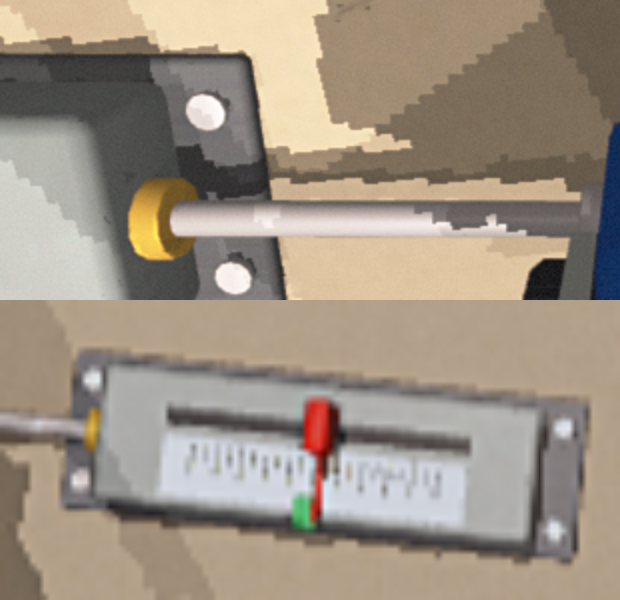

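The top crop shows the needle tip at about 316 and the clip at about 303. At 6 px per picture pixel that is roughly 5 mm short, which agrees with 47 mm pulled and the clip at 52 mm. I'll pull 5 mm more, then hold.

Call:
play_rows(series=[[[0,0.001,0],[0,0,0]],[[0,0.001,0],[0,0,0]],[[0,0.001,0],[0,0,0]],[[0,0.001,0],[0,0,0]],[[0,0.001,0],[0,0,0]],[[0,0,0],[0,0,0]],[[0,0,0],[0,0,0]],[[0,0,0],[0,0,0]],[[0,0,0],[0,0,0]],[[0,0,0],[0,0,0]]])

```text
time_s: 11.7
tcp_pos: [0.5358, 0.3248, 0.0598]
tcp_rot: [0.066, 0.998, -0.002, -0.0]
contact_force: [-0.2, -9.6, 7.5]
grip_width: 0.0116
grasp_force: 41.4
```

Run:
```python
from h import *
st();t=np.mean([arm.get_image("top").astype(float) for _ in range(2)],0).astype(np.uint8);s=arm.get_image("side")
tc=arm.get_calibration("top")
for n,i in(("top",t),("side",s)):
  for k in("red","green"):
    for b in blobs(masks(i)[k],4):
      u=b[0]
      p=g(onz(n,u,{"red":.056,"green":.038}[k]))
      if abs(p[0])<.1 and abs(p[1])<.06: print(n,k,b,"x",p.round(4), "at .039", g(onz(n,u,.039)).round(4))
o=np.zeros((600,620,3),np.uint8);o[:300]=cv2.resize(t[247:297,228:332],(620,300));o[300:]=cv2.resize(s[255:315,300:424],(620,300));cv2.imwrite("pics/c8.png",o[:,:,::-1])
```

```text
t 11.7 tcp gauge [0.2043 0.0014] z 0.0598 tooly 82.41 F [-0.22 -9.6   7.54] w 0.0116
top red ([278.6, 268.1], [277, 264, 4, 9, 21]) x [ 0.0064 -0.0061] at .039 [ 0.0084 -0.0065]
top red ([279.0, 280.5], [279, 279, 1, 4, 4]) x [0.0021 0.0229] at .039 [0.0041 0.023 ]
top green ([278.5, 282.2], [277, 280, 4, 5, 13]) x [0.0049 0.0272] at .039 [0.0048 0.0272]
side green ([359.7, 286.9], [357, 285, 5, 4, 11]) x [0.0049 0.0288] at .039 [0.0059 0.0289]
```

View pics/c8.png

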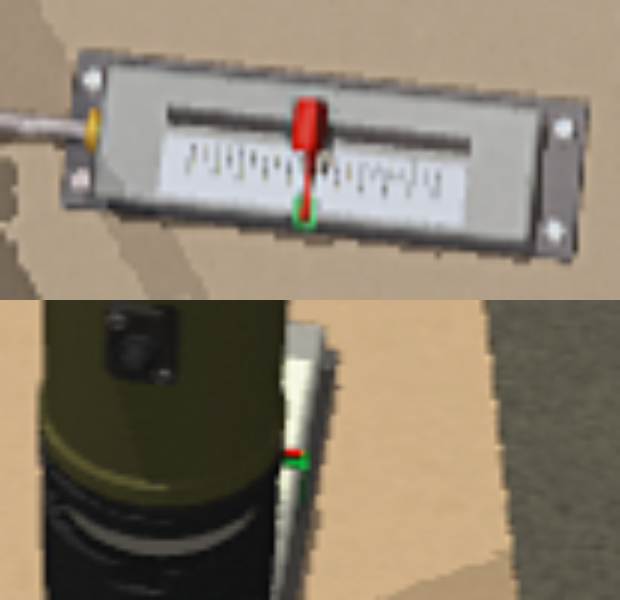

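The needle tip (305,215) lies in the middle of the clip (293–317). I'll hold for over 2 s, then ease home slowly.

Call:
play_rows(series=[[[0,0,0],[0,0,0]],[[0,0,0],[0,0,0]],[[0,0,0],[0,0,0]],[[0,0,0],[0,0,0]],[[0,0,0],[0,0,0]],[[0,0,0],[0,0,0]],[[0,0,0],[0,0,0]],[[0,0,0],[0,0,0]],[[0,0,0],[0,0,0]],[[0,0,0],[0,0,0]]])

```text
time_s: 12.85
tcp_pos: [0.5358, 0.3248, 0.0598]
tcp_rot: [0.066, 0.998, -0.002, -0.0]
contact_force: [-0.4, -9.3, 7.3]
grip_width: 0.0118
grasp_force: 41.4
```

Call:
play_rows(series=[[[0,0,0],[0,0,0]],[[0,0,0],[0,0,0]],[[0,0,0],[0,0,0]],[[0,0,0],[0,0,0]],[[0,0,0],[0,0,0]],[[0,0,0],[0,0,0]],[[0,0,0],[0,0,0]],[[0,0,0],[0,0,0]],[[0,0,0],[0,0,0]],[[0,0,0],[0,0,0]]])

```text
time_s: 13.85
tcp_pos: [0.5358, 0.3248, 0.0598]
tcp_rot: [0.066, 0.998, -0.002, -0.0]
contact_force: [-0.0, -9.4, 8.6]
grip_width: 0.0115
grasp_force: 41.4
```

Call:
play_rows(series=[[[0,0,0],[0,0,0]],[[0,0,0],[0,0,0]],[[0,0,0],[0,0,0]],[[0,0,0],[0,0,0]],[[0,-0.001,0],[0,0,0]],[[0,-0.002,0],[0,0,0]],[[0,-0.002,0],[0,0,0]],[[0,-0.002,0],[0,0,0]],[[0,-0.002,0],[0,0,0]],[[0,-0.002,0],[0,0,0]]])

```text
time_s: 14.85
tcp_pos: [0.5344, 0.3147, 0.0598]
tcp_rot: [0.066, 0.998, -0.001, 0.0]
contact_force: [-0.3, -8.0, 7.2]
grip_width: 0.0116
grasp_force: 41.4
```

Call:
play_rows(series=[[[0,-0.002,0],[0,0,0]],[[0,-0.002,0],[0,0,0]],[[0,-0.002,0],[0,0,0]],[[0,-0.002,0],[0,0,0]],[[0,-0.002,0],[0,0,0]],[[0,-0.002,0],[0,0,0]],[[0,-0.002,0],[0,0,0]],[[0,-0.002,0],[0,0,0]],[[0,-0.002,0],[0,0,0]],[[0,-0.002,0],[0,0,0]]])

```text
time_s: 15.85
tcp_pos: [0.5319, 0.2957, 0.0598]
tcp_rot: [0.066, 0.998, -0.001, 0.0]
contact_force: [-1.0, -5.4, 6.3]
grip_width: 0.0114
grasp_force: 41.4
```

Call:
play_rows(series=[[[0,-0.002,0],[0,0,0]],[[0,-0.002,0],[0,0,0]],[[0,-0.002,0],[0,0,0]],[[0,-0.002,0],[0,0,0]],[[0,-0.002,0],[0,0,0]],[[0,-0.002,0],[0,0,0]],[[0,-0.002,0],[0,0,0]],[[0,-0.002,0],[0,0,0]],[[0,-0.001,0],[0,0,0]],[[0,-0.001,0],[0,0,0]]])

```text
time_s: 16.85
tcp_pos: [0.5296, 0.2785, 0.0599]
tcp_rot: [0.066, 0.998, -0.0, 0.0]
contact_force: [-0.1, -2.8, 6.0]
grip_width: 0.0116
grasp_force: 41.3
```

Call:
play_rows(series=[[[0,-0.001,0],[0,0,0]],[[0,-0.001,0],[0,0,0]],[[0,-0.001,0],[0,0,0]],[[0,-0.001,0],[0,0,0]],[[0,-0.001,0],[0,0,0]],[[0,-0.0005,0],[0,0,0]],[[0,0,0],[0,0,0]],[[0,0,0],[0,0,0]],[[0,0,0],[0,0,0]],[[0,0,0],[0,0,0]]])

```text
time_s: 17.85
tcp_pos: [0.529, 0.2737, 0.0599]
tcp_rot: [0.066, 0.998, 0.0, 0.0]
contact_force: [-0.7, 0.1, 6.5]
grip_width: 0.0112
grasp_force: 41.3
```

```bash
python3 -c "
from h import *
st()"
```

```text
t 17.85 tcp gauge [0.1528 0.0013] z 0.0599 tooly 82.39 F [-0.69  0.12  6.47] w 0.0112
```

The handle is home: the TCP is where it was at the grasp and the pull force is gone. Now release and lift.

Call:
play_rows(series=[[[0,0,0],[0,0,0]],[[0,0,0],[0,0,0]],[[0,0,0],[0,0,0]],[[0,0,0],[0,0,0]],[[0,0,0],[0,0,0]],[[0,0,0],[0,0,0]],[[0,0,0],[0,0,0]],[[0,0,0],[0,0,0]],[[0,0,0],[0,0,0]],[[0,0,0],[0,0,0]]], grip=-0.4)

```text
time_s: 18.85
tcp_pos: [0.5287, 0.2734, 0.0593]
tcp_rot: [0.066, 0.998, 0.0, 0.0]
contact_force: [0.7, -0.0, 0.7]
grip_width: 0.0598
grasp_force: 0.0
```

Call:
play_rows(series=[[[0,0,-0.005],[0,0,0]],[[0,0,-0.01],[0,0,0]],[[0,0,-0.015],[0,0,0]],[[0,0,-0.015],[0,0,0]],[[0,0,-0.015],[0,0,0]],[[0,0,-0.02],[0,0,0]],[[0,0,-0.02],[0,0,0]],[[0,0,-0.02],[0,0,0]],[[0,0,-0.02],[0,0,0]],[[0,0,-0.01],[0,0,0]]])

```text
time_s: 19.85
tcp_pos: [0.5296, 0.2738, 0.2123]
tcp_rot: [0.066, 0.998, 0.001, 0.002]
contact_force: [0.5, 0.0, -0.1]
grip_width: 0.0597
grasp_force: 0.0
```

Run:
```python
from h import *
im,c=look("w9");t=arm.get_image("top")
cv2.imwrite("pics/t9.png",t[:,:,::-1])
t0=cv2.imread("pics/top0.png")[:,:,::-1]
for i in(t0,t): print([b for k in("blue","green","red") for b in blobs(masks(i)[k],4) if 200<b[0][0]<300 and 240<b[0][1]<300])
o=np.zeros((600,640,3),np.uint8);o[:300]=cv2.resize(t[247:297,200:335],(640,300));o[300:]=im[150:450];cv2.imwrite("pics/c9.png",o[:,:,::-1])
```

```text
t 19.85 tcp gauge [0.153  0.0007] z 0.2123 tooly 82.39 F [ 0.54  0.03 -0.14] w 0.0597
[([214.8, 265.5], [212, 257, 7, 18, 81]), ([278.3, 282.2], [277, 280, 4, 5, 18]), ([266.4, 266.6], [265, 263, 4, 8, 25]), ([268.0, 273.5], [268, 272, 1, 4, 4]), ([267.0, 279.5], [267, 277, 1, 6, 6])]
[([214.1, 271.6], [212, 269, 5, 6, 25]), ([278.5, 282.2], [277, 280, 4, 5, 13]), ([278.5, 268.1], [277, 264, 4, 9, 22]), ([279.0, 280.5], [279, 279, 1, 4, 4])]
```

View pics/c9.png

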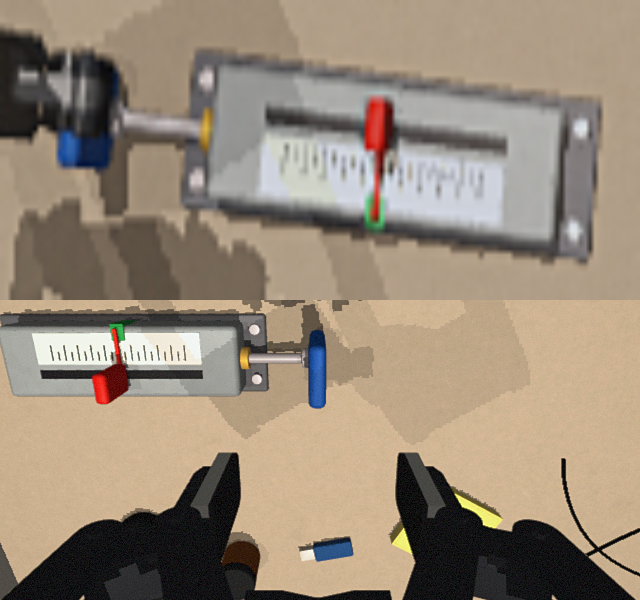

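The needle (375,215) stands in the middle of the clip, the handle is home and released, the clip has not moved, and the arm is clear. Handing in.

```bash
python3 -c "
from cell import arm
print(arm.sign_off())"
```

```text
the job is handed in; nothing more can be done
None
```

The job is handed in at about 20 s: I zeroed the pointer, pulled the handle until the pointer stood mid-clip (about 52 mm), held it over two seconds, eased it home and let go; the last pictures show the pointer still at the clip, the clip unmoved and the arm clear of everything.

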